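# Lock the steel block in the quick-clamp

### The arm

A 6-joint arm with a two-finger parallel gripper is mounted at the origin on a cart in front of the work surface, level with it; the furniture and walls round the work are solid. World frame = base frame: x ahead of the robot, y to its left, z up, the work surface at z = 0. Lengths are in m, angles in rad, forces in N, time in s.
With the tool pointing down it reaches from about 0.3 to 0.775 m from the base axis. Payload 14.6 kg.
Tool frame: the origin (TCP) lies at the centre of the arm's flange, where the gripper is bolted on; the fingertips stand 199 mm ahead of it and the grasp point (between the pads) lies 180 mm ahead of it; z points along the fingers, y is the line along which they close (so a half turn about z gives the same grasp; the last joint's range is limited). The gripper opens to 94 mm and grips with 3 to 60 N. Pads are 16 mm wide; open, the fingers measure 119 mm over their backs; the gripper's body (75 mm by 177 mm) begins 78 mm behind the grasp point.
Start: joints at [1.275, 0.3, 1.521, -0, 1.321, -0.067], TCP at [0.125, 0.536, 0.405] pointing down, gripper open.
Joint ranges: [-3.03, 3.03], [-0.79, 2.21], [0.23, 2.52], [-1.04, 4.18], [0, 3.07], [-2.55, 2.55]. Speed limits (rad/s): [2.22, 2.22, 2.57, 3.14, 3.14, 3.14].

### API

Orientations are given as [roll, pitch, yaw] about the fixed x, y, z axes, in that order (R = Rz(yaw) Ry(pitch) Rx(roll)).
In Python, from station import ctrl gives the robot as it stands. The module is installed in compiled form; this text tells all that it offers.
- The arm moves only by the tool servo_tool, never from a script. Its argument "motion" is a list of rows, each a list of 5 numbers: the closure, from 0 (fully open) to 1 (shut), then the shift along the world's x, y, z in cm, then the turn about the world's z in degrees. A call has 1 to 20 rows; each row is the pose to reach, as a shift and turn from the pose commanded when the call began; what a row does not reach only later rows make up. A row lasts 1/8 s, in which the tool goes at most 62.5 mm and 10.7 degrees, less where a joint would pass 70% of its speed; a pose out of reach is approached as far as the arm can. A call with a gripper value outside its range is refused whole. The fingers move at their own pace and stop on an object; "squeeze" is the grip in N (left out, the last holds). Time passes only in rows, so rows that repeat a pose let the fingers close. It gives the time, the measured TCP pose, the force, the opening and the grip force at its end, in the units of the state.
- ctrl.get_obs(): the state, without advancing time (a new reading comes with each control period).
- ctrl.camera(name): name is "scene" or "top" or "wrist"; returns a dict with "image" (420x560x3 uint8, red, green, blue), "fx", "fy", "cx", "cy" (pixels), "camera_from_world" (4x4, takes a point from world to camera coordinates); the wrist camera has in their place "hand_eye" (4x4, takes a point from camera to tool coordinates, whose origin is the TCP and whose axes are the flange's). Camera axes: x right, y up, looking along -z (the intrinsics and any distortion apply to the point x, -y, -z); pixel columns grow to the right and rows downward; lengths in m; the calibration is good to about 2 mm. The wrist camera is an equidistant fisheye: a pixel r from the principal point sees the ray r / f radians off the axis. A picture is of the moment at which its call begins: read the wrist's pose just before it. There is no depth.
- ctrl.hand_in(): hands the job in; it is judged then, once.
The state is a dict: "time_s": time; "qpos": joint angles; "joint_vel": joint speeds; "tau": joint torques, N m; "ee_pos": TCP position; "eef_rot": TCP orientation; "force": force on the tool from outside, world axes, zero at the start; "moment": the same for the moment, N m; "grip_width": finger opening in m; "grip_force": force on a finger pad.
Only numpy, scipy, OpenCV 4.12 (cv2) and the standard library are available. Lean on these libraries where they do the work, as an engineer would, in place of code of your own. Each camera call takes 0.05 s, during which the arm holds its last target. There are 200 camera calls.

### The job

Clamp the steel bench block in the quick-clamp: with closed fingertips or the outside of a finger, gently push the clamp's black knob along the long leg of its L-shaped slot until it stops at the corner, then push it sideways along the short leg to the very end, so that the jaw stays locked on the block. Only push the knob, never take it between the fingers; leave the block itself to the jaw and do not disturb the ring box, bottle, cap and pliers lying around.

Things in the scene. Friction and masses are not known exactly. Their poses are not given: they have to be found in the camera images.
- clamp: Low quick-clamp fixed to the board, 218 x 92 mm. Origin: centre of its underside, at the board. x runs along it from the slotted aluminium cover plate to the steel fixed jaw, z up. Cover: x -107 to -33, y -44 to 44 mm, top 26 mm above the board (screw heads 28). Next come the moving jaw, the 8 mm high bed with the block, and the fixed jaw, its face at x = 90 mm. All but the knob is under 34 mm high.
- slot_corner (a point): Corner of the L slot, on the cover's top, with the clamp's axes. The slot is 13 mm wide, its pin 10 mm, so the pin has 1.5 mm play each way. The long leg runs along clamp x, centred on y = -14 mm; the pin's centre goes from x = -90 mm to -50 mm, the corner. The short leg goes from the corner towards +y, centred on x = -51.5 mm.
- slot_end (a point): Locked end of the slot's short leg, on the cover's top, with the clamp's axes: where the pin's centre must finally be (clamp x -51.5, y 15.5 mm), 30 mm from the corner.
- knob: Black round knob, 20 mm in diameter, on the pin in the L slot. Origin: its centre, 43 mm above the board; it spans 29 to 57 mm. It cannot be lifted, slides only in the clamp's x and y and stays where left. It drags the jaw in x: friction 3 N, to about 10 N while the jaw pushes the block; 1.5 to 3 N in y. It starts in the long leg, up to 8 mm from the end away from the corner.
- pad: Black sprung pad, 62 mm wide, on the front of the moving jaw. It gives up to 7 mm with 0.4 N per mm, and presses on the block when the jaw is locked. The origin is no point on the pad; it only moves with it along the clamp's x.
- steel_block: Square grey steel bench block, 68 x 68 x 18 mm, about 0.66 kg, lying loose on the clamp's bed between the jaws. Origin: centre of its underside. The jaw pushes it 3 to 21 mm along the clamp's x, against the fixed jaw.
- ring_box: Bystander: small dark purple ring box, 40 x 46 x 32 mm, loose on the board beyond the fixed jaw. Origin: centre of its underside.
- bottle: Bystander: small white dropper bottle, 25 mm in diameter, 54 mm high, loose, on the clamp's +y side. Origin: centre of its underside.
- cap: Bystander: round zinc cap, 28 mm in diameter, 9 mm high, loose, beyond the slotted end of the clamp. Origin: centre of its underside.
- pliers: Bystander: green-handled pliers, 140 x 47 x 11 mm, loose on the right of the board. Origin: middle of its underside.

How it is judged:
On the way, in this order (a step that is already met when the one before it is completed fails the run):
1. the knob has been pushed along the long leg to the corner of the slot (x of knob in the frame of clamp above -0.0555 m and y of knob in the frame of clamp below -0.009 m), for 0.05 s.
2. the knob has been pushed along the short leg to its end (x of knob in the frame of clamp above -0.0555 m and y of knob in the frame of clamp above 0.0115 m), for 0.2 s.
At the end, for the whole second after the job is handed in: the knob is at the end of the short leg (within 4 mm), so the jaw is locked, and the steel block lies flat and at rest on the bed against the fixed jaw (within 3 mm), with the jaw's pad pressing on it (all of step 2 and contact force between pad and steel_block above 0.1 N and x of steel_block in the frame of clamp above 0.053 m and z of steel_block in the frame of clamp below 0.011 m and angle between steel_block's own z axis and vertical below 0.05 rad and linear speed of each of steel_block, knob below 0.01 m/s); the robot touches nothing.
It fails at once if the knob is taken between the fingers (horizontal distance between the grasp point and knob below 0.009 m and z of the grasp point in the frame of knob below 0.02 m and contact force between the fingers and knob above 0.5 N).
It fails at once if the knob is forced with over 45 N (contact force between the fingers and knob above 45 N).
It fails at once if the block is handled or lifted by the robot (contact force between any of the fingers, the arm and steel_block above 1 N or z of steel_block in the frame of clamp above 0.014 m).
It fails at once if the ring box, bottle, cap or pliers are disturbed (moved over 10 mm) (distance of any of ring_box, bottle, cap, pliers from where it was at the start of the episode above 0.01 m).
It also fails if it takes over 38 s, if anything falls off the work surface, if the arm or the gripper's body presses on something with over 40 N, if the wrist force passes 120 N, or if a joint passes its speed limit or range.

## Working session

There is one attempt and no reset: what is moved stays moved. The work goes in short steps, Python scripts to look and compute and a tool call to move; the robot and the scene stay as the last step left them, time stands still between calls to the robot, and variables do not carry over. Pictures are saved under pics/ and viewed, at most 10 in all, crops included, and the job is handed in when it is done.

Besides the shell and the picture viewer there is one more tool, called after ">>>" in YAML: its name, and indented under it one key for each argument. servo_tool: Moves the arm, as the interface text tells. Its arguments: {"type":"object","properties":{"motion":{"type":"array","items":{"type":"array","items":{"type":"number"}}},"squeeze":{"type":"number"}},"required":["motion"]}

```bash
mkdir -p pics; cat > h.py <<'E'
from station import ctrl
import cv2,numpy as np
def snap(n,f,crop=None,s=1):
    c=ctrl.camera(n); im=c.pop("image")[:,:,::-1]
    np.savez(f"pics/{f}.npz",im=im,**c)
    if crop: x0,y0,x1,y1=crop; im=im[y0:y1,x0:x1]
    cv2.imwrite(f"pics/{f}.png",cv2.resize(im,None,fx=s,fy=s,interpolation=2)); return c
def w(f,u,v,z):
    c=np.load(f"pics/{f}.npz"); T=c["camera_from_world"]
    d=np.array([(u-c["cx"])/c["fx"],-(v-c["cy"])/c["fy"],-1]); R=T[:3,:3]
    o=-R.T@T[:3,3]; d=R.T@d; return o+d*(z-o[2])/d[2]
E
python3 - <<'E'
from h import *
o=ctrl.get_obs(); print(o["ee_pos"],o["eef_rot"],o["time_s"],o["force"])
c=snap("top","t1",None,1.4); print({k:(v if np.ndim(v)==0 else np.round(v,3)) for k,v in c.items()})
c=snap("scene","s1",None,1.4)
E
```

```text
[0.12473021 0.53563284 0.40408998] [-3.14043191e+00 -9.16782950e-05  2.91277589e+00] 0.0 [ 1.08118957 -0.84912915  0.87171645]
{'fx': 498.89837037750226, 'fy': 498.89837037750226, 'cx': 277.0947458987463, 'cy': 211.99297446002637, 'camera_from_world': array([[ 0.028, -1.   , -0.008,  0.006],
       [ 0.992,  0.027,  0.124, -0.482],
       [-0.124, -0.011,  0.992, -0.92 ],
       [ 0.   ,  0.   ,  0.   ,  1.   ]])}
```

View pics/t1.png

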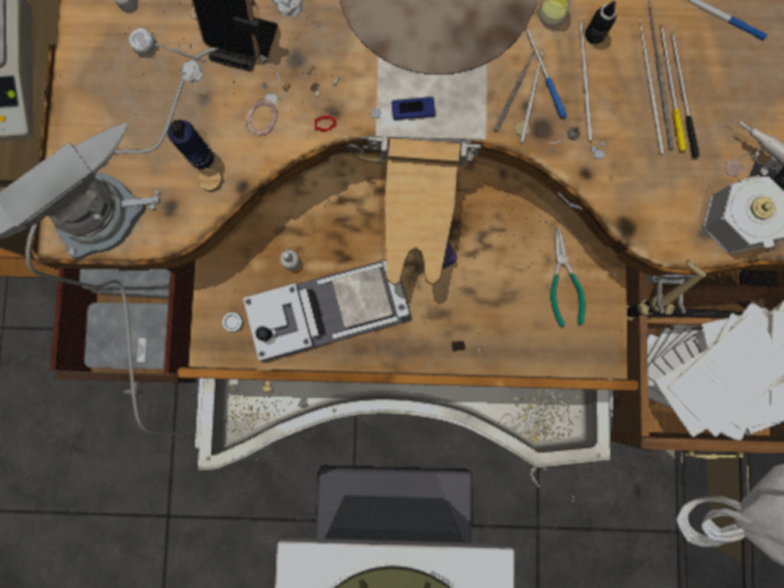

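View pics/s1.png

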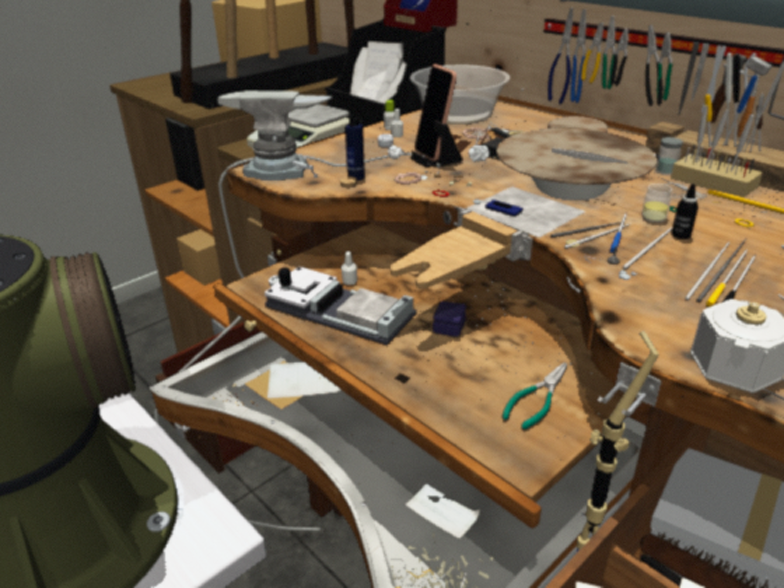

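The top view shows the clamp at (245–410, 262–360), with the knob at about (264, 333). The cap is at (232, 322), the bottle at (290, 260), and the wooden bench pin overhangs the fixed-jaw end. I'll enlarge the clamp next.

```bash
python3 - <<'E'
from h import *
im=np.load("pics/t1.npz")["im"][175:265,150:300]
cv2.imwrite("pics/t1c.png",cv2.resize(im,None,fx=5,fy=5,interpolation=2))
for n,u,v,z in [("bottle",290,255,.03),("cap",232,322,.005),("pin tip",435,280,.1)]: print(n,w("t1",u/1.4,v/1.4,z))
E
```

```text
bottle [0.53551249 0.15532794 0.03      ]
cap [0.44324494 0.23575363 0.005     ]
pin tip [ 0.49562243 -0.04024332  0.1       ]
```

View pics/t1c.png

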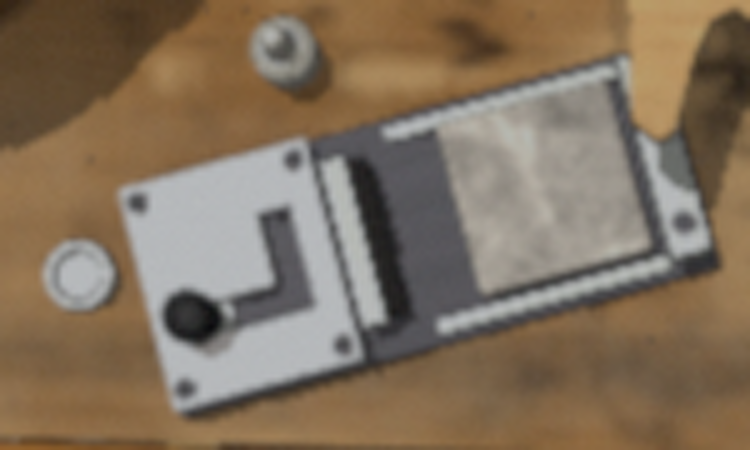

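The enlarged crop shows the cover corners at (120,187), (307,138), (365,362) and (180,408). The knob top is at (191,316), and the slot's short-leg end is at about (275,210). Next I'll fit the clamp pose.

```bash
cat >> h.py <<'E'
def fit(P,W):
    P=np.array(P)/1e3;W=np.array(W);p=P-P.mean(0);q=W-W.mean(0)
    a=np.arctan2((p[:,0]*q[:,1]-p[:,1]*q[:,0]).sum(),(p*q).sum())
    R=np.array([[np.cos(a),-np.sin(a)],[np.sin(a),np.cos(a)]]);t=W.mean(0)-R@P.mean(0)
    return a,R,t,(W-(P@R.T+t))*1e3
E
python3 - <<'E'
from h import *
pw=lambda u,v,z:w("t1",150+(u+.5)/5-.5,175+(v+.5)/5-.5,z)[:2]
P=[(-107,44),(-33,44),(-33,-44),(-107,-44),(-43.5,-20.5),(-51.5,22)]
px=[(120,187),(307,138),(365,362),(180,408),(314,303),(275,208)]
a,R,t,r=fit(P,[pw(*p,.026) for p in px]); print(np.degrees(a),t,r.round(1))
s=np.mean([pw(137,203,.028),pw(293,159,.028),pw(343,345,.028),pw(184,388,.028)],0)
print("screw centre",R.T@(s-t)*1e3)
k=pw(191,316,.055);print("knob clamp",R.T@(k-t)*1e3)
for c in [(-118,-14),(-72,-14),(-70,-34),(-51.5,-45),(-51.5,-2)]: print(c,R@(np.array(c)/1e3)+t)
for n,u,v in[("bottle",285,50),("cap",80,275)]:print(n,R.T@(pw(u,v,.03 if n=="bottle" else .009)-t)*1e3)
print("bench edge",[w("t1",u/1.4,v/1.4,.15) for u,v in[(100,265),(190,262),(300,180)]])
o=ctrl.get_obs();print(o["ee_pos"],o["eef_rot"])
np.savez("fit.npz",R=R,t=t)
E
```

```text
-73.2161568283939 [0.464958   0.10254124] [[ 0.3 -0.1]
 [-0.2 -0.1]
 [-1.2 -0.5]
 [ 0.9 -2. ]
 [ 1.3  3. ]
 [-1.1 -0.4]]
screw centre [-70.49324087  -0.18326372]
knob clamp [-87.76607804 -14.38670289]
(-118, -14) [0.41748049 0.21147189]
(-72, -14) [0.43076353 0.16743144]
(-70, -34) [0.41219304 0.15974141]
(-51.5, -45) [0.40700372 0.13885311]
(-51.5, -2) [0.44817196 0.15126987]
bottle [-32.34488204  78.42121858]
cap [-133.03522964   17.90961178]
bench edge [array([0.49544802, 0.36392569, 0.15      ]), array([0.50197225, 0.25612124, 0.15      ]), array([0.60635313, 0.12871684, 0.15      ])]
[0.12472354 0.53564132 0.40414421] [-3.14055560e+00 -1.00561760e-04  2.91280865e+00]
```

>>> servo_tool:
  motion:
    - [1,3,-5,0,5]
    - [1,6,-10,0,10]
    - [1,9,-15,0,15]
    - [1,12,-20,0,20]
    - [1,15,-25,0,25]
    - [1,18,-28,0,30]
    - [1,22,-30,0,30]
    - [1,26,-32,0,30]
    - [1,29.3,-32.4,-4,30]
    - [1,29.3,-32.4,-8,30]
    - [1,29.3,-32.4,-12,30]
    - [1,29.3,-32.4,-12,30]
    - [1,29.3,-32.4,-12,30]
  squeeze: 10

```text
time_s: 1.72
ee_pos: [0.418, 0.2119, 0.2861]
eef_rot: [3.141, 0.001, -2.847]
force: [-0.0, -0.7, 0.0]
grip_width: 0.0006
grip_force: 0.0
```

```bash
python3 - <<'E'
from h import *
o=ctrl.get_obs();print(o["time_s"],o["ee_pos"],o["eef_rot"],o["force"],o["grip_width"])
c=snap("wrist","w1",None,1.4);c2=snap("top","t2",None)
im=np.load("pics/t2.npz")["im"][130:265,110:310]
cv2.imwrite("pics/t2c.png",cv2.resize(im,None,fx=4,fy=4,interpolation=2))
E
```

```text
1.725 [0.41804683 0.21185558 0.28607342] [ 3.14146953e+00  1.43411552e-03 -2.84661453e+00] [-0.0454852  -0.6773065   0.00577438] 0.0005571756312641378
```

View pics/w1.png

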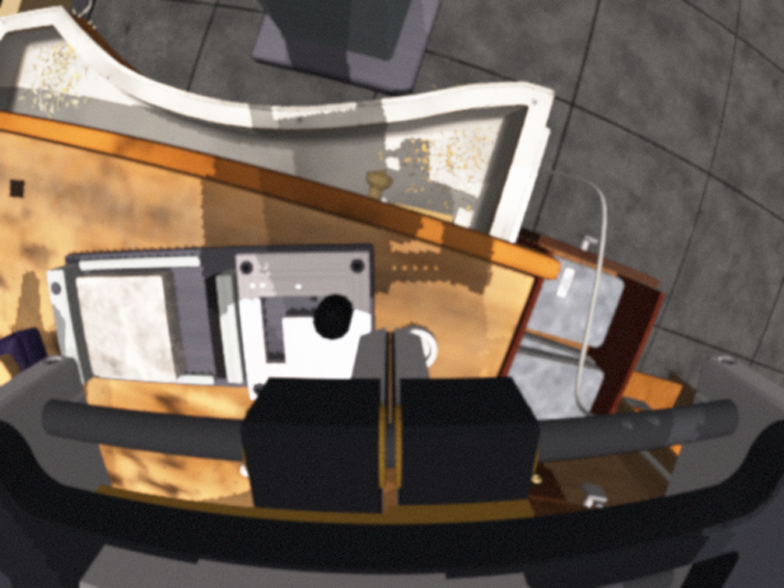

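View pics/t2c.png

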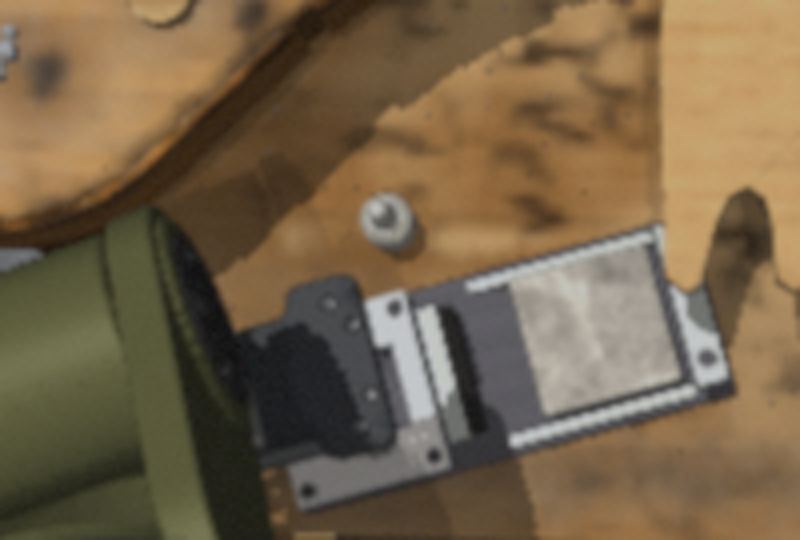

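The wrist view shows the closed fingertips at about (387,335), just behind the knob top at (333,316), with the clamp axes parallel to the picture. Nothing is touched. I'll cross-check the knob position with this camera.

```bash
python3 - <<'E'
from h import *
from scipy.spatial.transform import Rotation as Ro
c=np.load("pics/w1.npz");f=np.load("fit.npz");R,t=f["R"],f["t"]
o=ctrl.get_obs();A=Ro.from_euler("xyz",o["eef_rot"]).as_matrix();H=c["hand_eye"]
def ww(u,v,z):
    x,y=u/1.4-c["cx"],v/1.4-c["cy"];r=np.hypot(x,y);th=r/c["fx"]
    d=np.array([np.sin(th)*x/r,-np.sin(th)*y/r,-np.cos(th)])
    p=A@H[:3,3]+o["ee_pos"];d=A@H[:3,:3]@d
    return (p+d*(z-p[2])/d[2])[:2]
for n,u,v,z in[("knob",333,313,.057),("cover-,-",373,250,.026),("cover+,-",236,253,.026),("screw",358,266,.028),("screw",246,267,.028)]:print(n,R.T@(ww(u,v,z)-t)*1e3)
print("tip",R.T@(o["ee_pos"][:2]-t)*1e3,ww(387,335,.087))
E
```

```text
knob [-92.01141356 -20.33279871]
cover-,- [-110.42333445  -46.12842143]
cover+,- [-34.14070364 -45.25338964]
screw [-102.43961682  -37.82431232]
screw [-40.24387408 -37.66252441]
tip [-118.21120022  -13.38158453] [0.41188084 0.20996739]
```

>>> servo_tool:
  motion:
    - [1,0,0,-2,0]
    - [1,0,0,-4,0]
    - [1,0,0,-5,0]
    - [1,0,0,-5,0]
    - [1,0,0,-5,0]

```text
time_s: 2.45
ee_pos: [0.418, 0.2118, 0.2356]
eef_rot: [3.141, 0.001, -2.847]
force: [-0.1, -0.5, 0.3]
grip_width: 0.0
grip_force: 0.0
```

>>> servo_tool:
  motion:
    - [1,0.09,-0.29,0,0]
    - [1,0.17,-0.57,0,0]
    - [1,0.26,-0.86,0,0]
    - [1,0.35,-1.15,0,0]
    - [1,0.43,-1.44,0,0]
    - [1,0.52,-1.72,0,0]
    - [1,0.58,-1.91,0,0]
    - [1,0.58,-1.91,0,0]

```text
time_s: 3.45
ee_pos: [0.4236, 0.1924, 0.2346]
eef_rot: [-3.141, -0.0, -2.847]
force: [0.3, -0.3, -0.5]
grip_width: 0.0004
grip_force: 0.4
```

>>> servo_tool:
  motion:
    - [1,0.09,-0.29,0,0]
    - [1,0.17,-0.57,0,0]
    - [1,0.26,-0.86,0,0]
    - [1,0.35,-1.15,0,0]
    - [1,0.43,-1.44,0,0]

```text
time_s: 4.08
ee_pos: [0.4279, 0.178, 0.2346]
eef_rot: [-3.142, 0.0, -2.847]
force: [0.5, 3.0, -0.2]
grip_width: 0.0007
grip_force: 1.6
```

```bash
python3 - <<'E'
from h import *
snap("wrist","w2",(100,120,380,330),2.8)
E
```

```text
(no output)
```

View pics/w2.png

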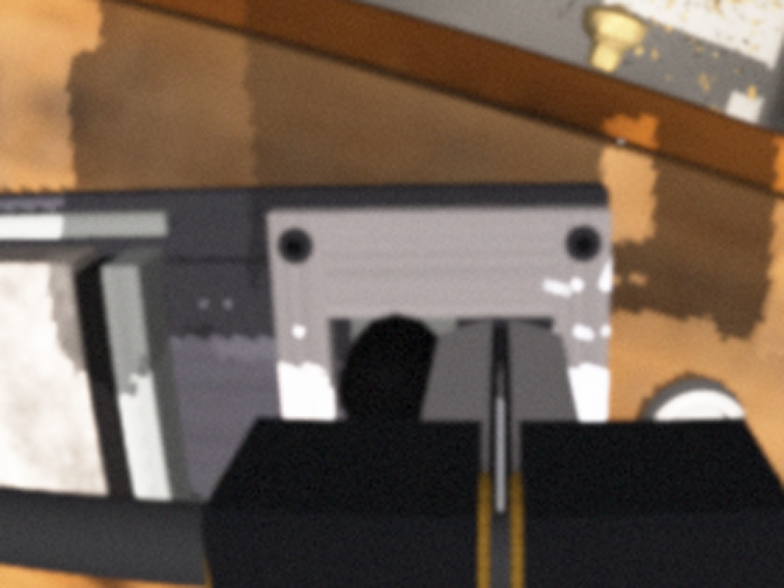

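The knob at (395,370) is being pushed by the outside of the finger along the slot, and the pad has nearly reached the block's face. I'll carry on toward the corner in smaller steps.

>>> servo_tool:
  motion:
    - [1,0.06,-0.19,0,0]
    - [1,0.12,-0.38,0,0]
    - [1,0.17,-0.57,0,0]
    - [1,0.23,-0.77,0,0]

```text
time_s: 4.62
ee_pos: [0.4301, 0.1705, 0.2347]
eef_rot: [3.141, 0.0, -2.847]
force: [-0.3, 6.9, -0.7]
grip_width: 0.0008
grip_force: 3.0
```

>>> servo_tool:
  motion:
    - [1,0.03,-0.1,0,0]
    - [1,0.06,-0.19,0,0]

```text
time_s: 4.88
ee_pos: [0.4307, 0.1686, 0.2347]
eef_rot: [3.141, 0.0, -2.847]
force: [-0.2, 6.5, -0.1]
grip_width: 0.0006
grip_force: 3.2
```

>>> servo_tool:
  motion:
    - [1,0.03,-0.1,0,0]
    - [1,0.06,-0.19,0,0]

```text
time_s: 5.12
ee_pos: [0.4313, 0.1668, 0.2347]
eef_rot: [3.141, 0.0, -2.847]
force: [-2.3, 11.6, 0.2]
grip_width: 0.0001
grip_force: 5.7
```

>>> servo_tool:
  motion:
    - [1,0.03,-0.1,0,0]
    - [1,0.04,-0.14,0,0]

```text
time_s: 5.38
ee_pos: [0.4315, 0.1661, 0.2347]
eef_rot: [3.139, 0.0, -2.847]
force: [-4.8, 18.8, 2.0]
grip_width: 0.0004
grip_force: 9.8
```

Force rising to about 19 N without matching travel means the knob is stopped at the corner. I'll back off, go round to the near side, and check.

>>> servo_tool:
  motion:
    - [1,-0.17,0.55,0,0]
    - [1,-0.33,1.09,0,0]
    - [1,-1.4,0.78,0,0]
    - [1,-2.4,0.47,0,0]
    - [1,-3.42,0.16,0,0]
    - [1,-3.42,0.16,0,0]
    - [1,-3.1,-0.8,0,0]
    - [1,-2.8,-1.8,0,0]
    - [1,-2.54,-2.76,0,0]
    - [1,-2.54,-2.76,0,0]
    - [1,-2.54,-2.76,0,0]

```text
time_s: 6.75
ee_pos: [0.4064, 0.1376, 0.2346]
eef_rot: [3.142, -0.0, -2.847]
force: [-0.1, -0.4, -0.3]
grip_width: 0.0005
grip_force: 0.0
```

```bash
python3 - <<'E'
from h import *
f=np.load("fit.npz");o=ctrl.get_obs();print(f["R"].T@(o["ee_pos"][:2]-f["t"])*1e3,o["force"])
snap("top","t3",(130,160,290,280),5)
snap("wrist","w3",(100,120,380,330),2.8)
E
```

```text
[-50.51312178 -45.95892488] [-0.09219354 -0.3656751  -0.26497526]
```

View pics/w3.png

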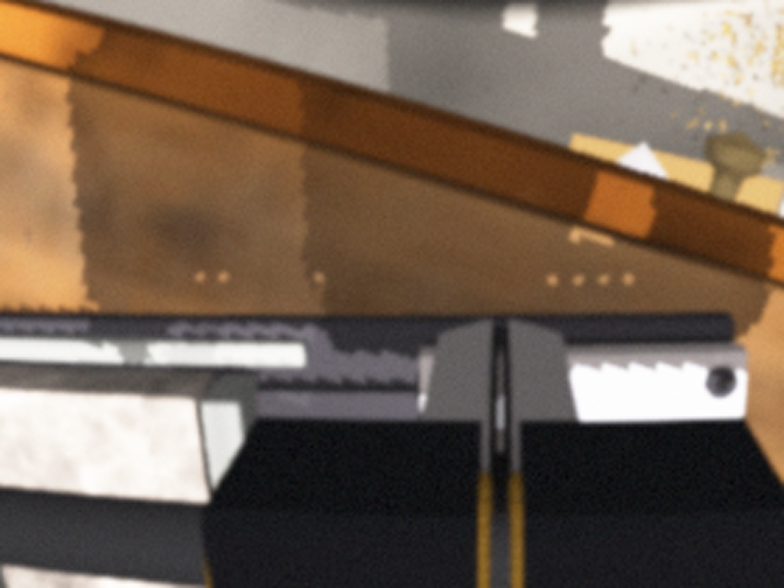

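View pics/t3.png

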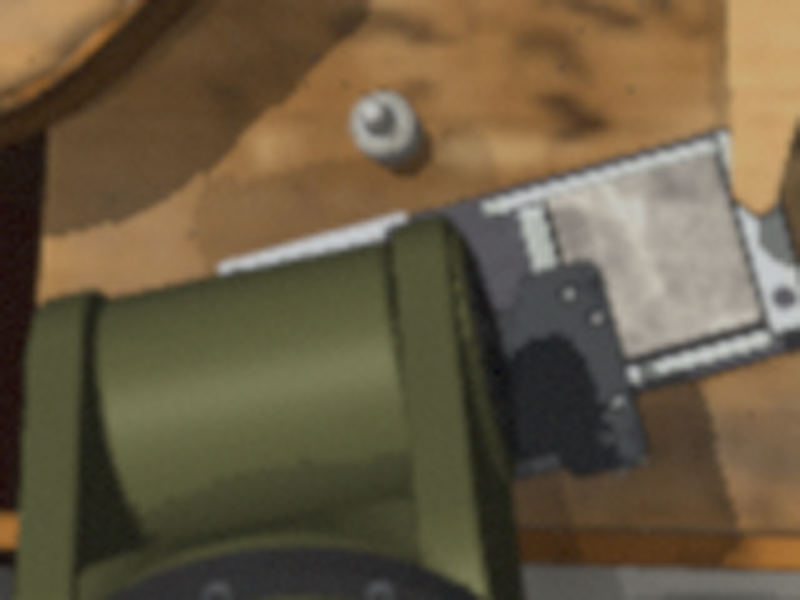

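The top view shows the jaw up against the block and the block at the fixed jaw. In the wrist view the fingers are on the near side of the knob, over the cover edge. Next I'll push along the short leg.

>>> servo_tool:
  motion:
    - [1,0.48,0.14,0,0]
    - [1,0.96,0.29,0,0]
    - [1,1.24,0.38,0,0]
    - [1,1.53,0.46,0,0]
    - [1,1.82,0.55,0,0]
    - [1,2.1,0.64,0,0]
    - [1,2.39,0.72,0,0]

```text
time_s: 7.72
ee_pos: [0.4304, 0.1449, 0.2346]
eef_rot: [3.142, -0.0, -2.847]
force: [-2.1, 0.5, -0.2]
grip_width: 0.0004
grip_force: 0.8
```

>>> servo_tool:
  motion:
    - [1,0.29,0.09,0,0]
    - [1,0.57,0.17,0,0]
    - [1,0.86,0.26,0,0]
    - [1,1.15,0.35,0,0]
    - [1,1.34,0.4,0,0]

```text
time_s: 8.35
ee_pos: [0.4438, 0.1489, 0.2346]
eef_rot: [3.142, -0.0, -2.847]
force: [-1.2, 0.1, -0.6]
grip_width: 0.0004
grip_force: 0.8
```

>>> servo_tool:
  motion:
    - [1,0.1,0.03,0,0]
    - [1,0.19,0.06,0,0]
    - [1,0.29,0.09,0,0]

```text
time_s: 8.72
ee_pos: [0.4466, 0.1498, 0.2347]
eef_rot: [-3.142, 0.0, -2.847]
force: [-0.7, 0.0, 0.3]
grip_width: 0.0002
grip_force: 0.8
```

>>> servo_tool:
  motion:
    - [1,0.1,0.03,0,0]
    - [1,0.14,0.04,0,0]

```text
time_s: 8.98
ee_pos: [0.4477, 0.1501, 0.2345]
eef_rot: [3.142, -0.001, -2.847]
force: [-7.2, -0.6, 3.3]
grip_width: 0.0007
grip_force: 3.2
```

>>> servo_tool:
  motion:
    - [1,0.06,0.02,0,0]
    - [1,0.06,0.02,0,0]

```text
time_s: 9.22
ee_pos: [0.4481, 0.1503, 0.2345]
eef_rot: [3.142, -0.002, -2.847]
force: [-9.0, -2.4, 4.0]
grip_width: 0.0007
grip_force: 4.3
```

>>> servo_tool:
  motion:
    - [1,-0.5,-0.15,0,0]
    - [1,-1.5,-0.45,0,0]
    - [1,-2.5,-0.75,2,0]
    - [1,-3,-0.9,7,0]
    - [1,-5,3,12,0]
    - [1,-8,8,14,0]
    - [1,-11,13,14,0]
    - [1,-11,16,14,0]
    - [1,-11,16,14,0]

```text
time_s: 10.35
ee_pos: [0.3377, 0.3114, 0.3746]
eef_rot: [3.141, 0.0, -2.844]
force: [-0.8, 0.2, 0.3]
grip_width: 0.0003
grip_force: 0.0
```

```bash
python3 - <<'E'
from h import *
snap("top","t4",(150,175,300,265),5)
E
```

```text
(no output)
```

View pics/t4.png

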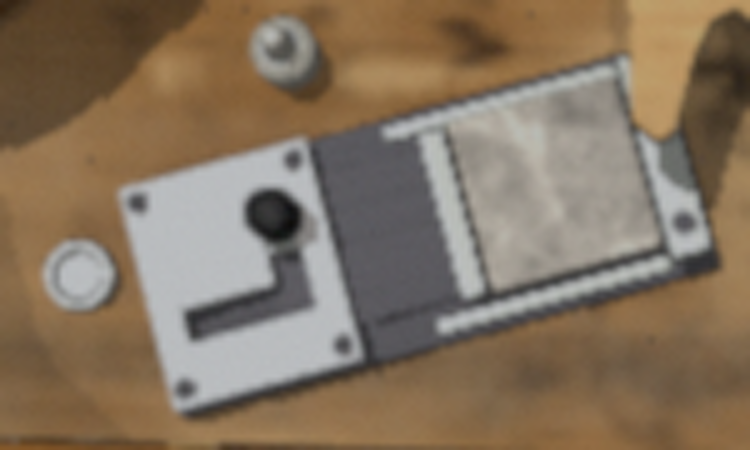

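The knob at (272,216) covers the end of the short leg, the jaw presses the block against the fixed jaw, and the bottle and cap have not moved. I'll check the knob's coordinates quickly and hand in if they are good.

```bash
python3 - <<'E'
from h import *
f=np.load("fit.npz");k=w("t4",150+272.5/5-.5,175+216.5/5-.5,.055)[:2];p=f["R"].T@(k-f["t"])*1e3
print(p)
if p[1]>12.5 and p[0]>-56: print(ctrl.hand_in())
E
```

```text
[-49.82489162  13.76781363]
the job is handed in; nothing more can be done
None
```

The job is handed in: the knob is at the locked end of the short leg (measured x -49.8, y 13.8 mm, within about 2 mm of the target), the jaw holds the block against the fixed jaw, and the bottle and cap have not moved; the ring box and pliers were outside the last picture, and the result of the judging was not shown.

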